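Lock the full sharps box, close the other to its first click

ROBOT

A 6-joint arm with a two-finger parallel gripper is mounted at the origin on a cart in front of the work surface, level with it; the furniture and walls round the work are solid. World frame = base frame: x ahead of the robot, y to its left, z up, the work surface at z = 0. Lengths are in m, angles in rad, forces in N, time in s.
With the tool pointing down it reaches from about 0.25 to 0.775 m from the base axis. Payload 4 kg.
Tool frame: the origin (TCP) lies midway between the tips of the shut fingers; the grasp point (between the pads) lies 19 mm behind it (ctrl.grip_point_offset is the distance from the TCP to the grasp point, in m); z points along the fingers, y is the line along which they close (so a half turn about z gives the same grasp; the last joint's range is limited). The gripper opens to 94 mm and grips with 3 to 60 N. Pads are 16 mm wide; open, the fingers measure 119 mm over their backs; the gripper's body (75 mm by 177 mm) begins 78 mm behind the grasp point.
Start: joints at [-1.303, 0.087, 1.371, -0, 1.684, -0.103], TCP at [0.199, -0.513, 0.206] pointing down, gripper open.
Joint ranges: [-3.1, 3.1], [-0.76, 2.03], [0.27, 2.55], [-1.08, 4.22], [0.17, 2.65], [-2.57, 2.57]. Speed limits (rad/s): [2.79, 2.79, 3.14, 3.14, 3.14, 3.14].

INTERFACE

Orientations are given as a rotation vector (axis times angle).
In Python, from plant import monitor, eyes, ctrl gives the robot as it stands. The module is installed in compiled form; this text tells all that it offers.
- The arm moves only by the shell command python3 -m creep 'ROWS' [FORCE]. ROWS is text: rows parted by semicolons, each of 7 numbers parted by spaces: the turn, a rotation vector about the tool's x, y, z each as a share of 90 degrees, from -1 to 1, then the shift along the tool's x, y, z each as a share of 60 cm, from -1 to 1, then the gripper command: -1 is fully open, 1 is shut, values between are in proportion. In form: wx wy wz dx dy dz claw; .... A call has 1 to 10 rows; each row is the pose to reach, as a shift and turn from the pose commanded when the call began, along the tool's axes at that moment; what a row does not reach only later rows make up. A row lasts 1/10 s, in which the tool goes at most 50 mm and 8.59 degrees, less where a joint would pass 70% of its speed; a pose out of reach is approached as far as the arm can. A call with a number of a shift or a turn outside -1 to 1 is refused whole. A call with a gripper value outside its range is refused whole. The fingers move at their own pace and stop on an object; FORCE is the grip in N (left out, the last holds). Time passes only in rows, so rows that repeat a pose let the fingers close. It gives the time, the measured TCP pose, the force, the opening and the grip force at its end, in the units of the state.
- monitor.state(): the state, without advancing time (a new reading comes with each control period).
- eyes.grab_frame(name): name is "scene" or "top" or "wrist"; returns a dict with "pixels" (480x640x3 uint8, red, green, blue), "fx", "fy", "cx", "cy" (pixels), "extrinsics" (4x4, takes a point from camera to world coordinates); the wrist camera has in their place "T_tool_cam" (4x4, takes a point from camera to tool coordinates, whose origin is the TCP and whose axes are the flange's). Camera axes: x right, y down, z forward; pixel columns grow to the right and rows downward; lengths in m; the calibration is good to about 2 mm. A picture is of the moment at which its call begins: read the wrist's pose just before it. There is no depth.
- ctrl.close_job(): hands the job in; it is judged then, once.
The state is a dict: "t": time; "joint_pos": joint angles; "joint_vel": joint speeds; "joint_torque": joint torques, N m; "tool_pos": TCP position; "tcp_rot": TCP orientation; "contact_force": force on the tool from outside, world axes, zero at the start; "ft_torque": the same for the moment, N m; "finger_gap": opening from 0.0 (shut) to 1.0 (fully open); "grasp_force": force on a finger pad.
Only numpy, scipy, OpenCV 4.12 (cv2) and the standard library are available. Lean on these libraries where they do the work, as an engineer would, in place of code of your own. Each camera call takes 0.05 s, during which the arm holds its last target. There are 200 camera calls.

TASK

Close the two yellow sharps boxes for the end of the shift, each by pushing the upright thumb lever on its lid along its guides, away from the robot. The tall box is full: push its lever past the first click and all the way to the end stop, so that it is locked for collection. The low box stays in use: push its lever only to the first click, temporarily closed and never on into the lock; lift nothing, and leave the glucose meter, the strip vial and the lancing pen where they lie.

Things in the scene. Friction and masses are not known exactly. Their poses are not given: they have to be found in the camera images.
- tall_box: The tall yellow sharps box in a steel bracket screwed to the table (fixed). Lid 186 x 122 mm; lid top 150 mm above the table; aperture in its far half. Origin: under the box's centre, on the table; x: the way the lever is pushed (away from the robot, within 0.35 rad), z up. On the lid: guides 7 mm high, 37 to 46 mm either side of the middle; a 10 mm high keeper 54 to 80 mm ahead of centre
- tall_lever (a joint): travel of the tall box's lever along the box's x, m; starts open, 0 to 0.012. First click (temporary closure) 0.050: about 3 N carries it over a small ridge at 0.044, and let go anywhere from 0.046 to 0.056 it settles within 1 mm of 0.050. About 8 N carries it over a larger ridge at 0.057; then it snaps to the end stop, 0.064, and stays. In between it slides at 1 N and stays where left
- tall_lever_face (a point): middle of the tall box's lever's near face (the side to push), 24.5 mm over the lid top (174.5 mm over the table); moves with the lever. The white lever: upright rib, 42 mm wide across the push, 9 mm thick, standing from the lid to 29 mm above it, on a 3 mm slide plate that reaches 8 mm to the near side of this point; bare flat lid behind that
- low_box: The low yellow sharps box in a steel bracket screwed to the table (fixed). Lid 186 x 122 mm; lid top 95 mm above the table; aperture in its far half. Origin: under the box's centre, on the table; x: the way the lever is pushed (away from the robot, within 0.35 rad), z up. On the lid: guides 7 mm high, 37 to 46 mm either side of the middle; a 10 mm high keeper 54 to 80 mm ahead of centre
- low_lever (a joint): travel of the low box's lever along the box's x, m; starts open, 0 to 0.012. First click (temporary closure) 0.050: about 3 N carries it over a small ridge at 0.044, and let go anywhere from 0.046 to 0.056 it settles within 1 mm of 0.050. About 8 N carries it over a larger ridge at 0.057; then it snaps to the end stop, 0.064, and stays. In between it slides at 1 N and stays where left
- low_lever_face (a point): middle of the low box's lever's near face (the side to push), 24.5 mm over the lid top (119.5 mm over the table); moves with the lever. The white lever: upright rib, 42 mm wide across the push, 9 mm thick, standing from the lid to 29 mm above it, on a 3 mm slide plate that reaches 8 mm to the near side of this point; bare flat lid behind that
- meter: dark blue glucose meter, 92 x 52 x 18 mm, lying loose near the robot's edge of the table; origin under its centre; to be left alone
- strip_vial: small white vial with a blue cap, 31 mm across, 48 mm tall, standing loose on the table; origin under its centre; to be left alone
- lancet_pen: blue lancing pen, 97 mm long, 16 mm thick, lying loose on the table; origin under its centre; to be left alone

How it is judged:
At the end, for the whole second after the job is handed in: the tall box's lever stands within 3 mm of its end stop (64 mm); the low box's lever stands within 4 mm of its first click (50 mm) (value of joint tall_lever above 0.061 m and value of joint low_lever between 0.046 and 0.054 m); the robot touches nothing.
It fails at once if the low box's lever is pushed on over the ridge into the lock (past 57 mm) (value of joint low_lever above 0.057 m).
It fails at once if the meter, the vial or the lancing pen is moved or lifted by over 20 mm (distance of any of meter, strip_vial, lancet_pen from where it was at the start of the episode above 0.02 m).
It also fails if it takes over 61 s, if anything falls off the work surface, if the arm or the gripper's body presses on something with over 40 N, if the wrist force passes 120 N, or if a joint passes its speed limit or range.

## Working session

There is one attempt and no reset: what is moved stays moved. The work goes in short steps, Python scripts to look and compute and a shell command to move; the robot and the scene stay as the last step left them, time stands still between calls to the robot, and variables do not carry over. Pictures are saved under pics/ and viewed, at most 10 in all, crops included, and the job is handed in when it is done.

```bash
mkdir -p pics
python3 - <<'E'
from plant import monitor, eyes, ctrl
import cv2, numpy as np, pickle
s=monitor.state(); print({k:np.round(v,4) for k,v in s.items()})
d={}
for n in ("scene","top"):
    f=eyes.grab_frame(n); d[n]=f
    cv2.imwrite(f"pics/{n}0.png",f["pixels"][:,:,::-1]); print(n,f["fx"],f["fy"],f["cx"],f["cy"],np.round(f["extrinsics"],4).tolist())
pickle.dump(d,open("f0.pkl","wb"))
E
```

```text
{'t': np.float64(0.0), 'joint_pos': array([-1.3031,  0.088 ,  1.3722, -0.    ,  1.6836, -0.1031]), 'joint_vel': array([ 0.0024, -0.0012, -0.0006,  0.0005, -0.0016, -0.0011]), 'joint_torque': array([ 9.00000e-04, -3.40187e+01, -3.02427e+01,  7.19000e-02,
        3.30000e-02, -2.00000e-04]), 'tool_pos': array([ 0.1992, -0.5121,  0.2043]), 'tcp_rot': array([-3.0856e+00, -5.7870e-01,  3.0000e-04]), 'contact_force': array([0.112 , 0.5644, 0.5996]), 'ft_torque': array([ 0.037 ,  0.0527, -0.0328]), 'grasp_force': np.float64(0.0), 'finger_gap': np.float64(1.0007)}
scene 561.8368398086726 561.8368398086726 313.83759220404147 246.8454635242576 [[-0.8379, -0.3857, 0.3863, 0.1241], [-0.5456, 0.6144, -0.5699, 0.5261], [-0.0175, -0.6883, -0.7252, 0.8242], [0.0, 0.0, 0.0, 1.0]]
top 580.9497757395039 580.9497757395039 320.01912034843383 243.93164336954305 [[0.0015, -0.983, 0.1834, 0.3187], [-0.9994, 0.0051, 0.0355, -0.0209], [-0.0358, -0.1834, -0.9824, 1.0067], [0.0, 0.0, 0.0, 1.0]]
```

View pics/top0.png

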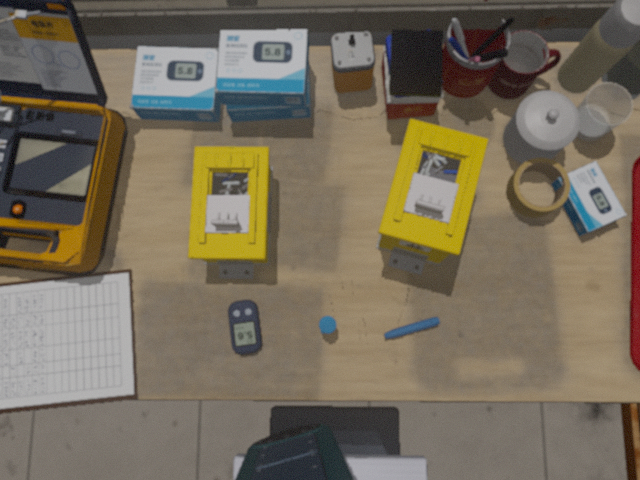

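View pics/scene0.png

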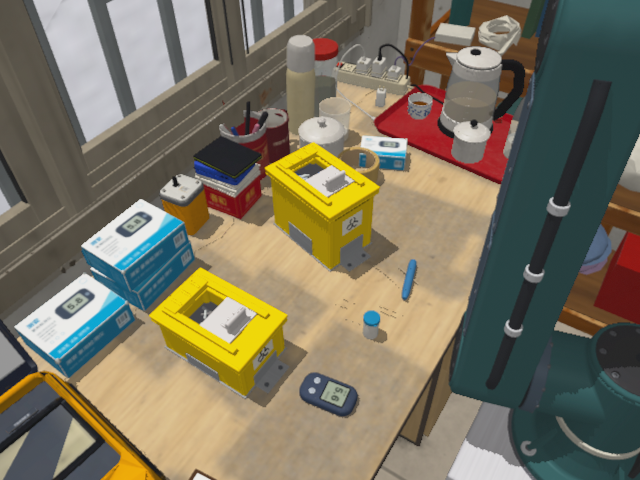

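The top view shows the low box lid at about (230,203) with its lever at (228,222), and the tall box lid at about (435,187) with its lever at (430,205). The meter is at (245,327), the vial at (328,326) and the pen at (412,328). The scene view agrees. Next I measure the lids and look at zoomed levers.

```bash
cat > h.py <<'E'
import numpy as np, cv2
def ray(f,uv,z,T=None):
    T=f["extrinsics"] if T is None else T
    uv=np.atleast_2d(uv).astype(float)
    d=np.c_[(uv[:,0]-f["cx"])/f["fx"],(uv[:,1]-f["cy"])/f["fy"],np.ones(len(uv))]@T[:3,:3].T
    o=T[:3,3]; return o+d*((z-o[2])/d[:,2])[:,None]
def proj(f,P,T=None):
    T=f["extrinsics"] if T is None else T
    c=(np.atleast_2d(P)-T[:3,3])@T[:3,:3]
    return np.c_[c[:,0]/c[:,2]*f["fx"]+f["cx"],c[:,1]/c[:,2]*f["fy"]+f["cy"]]
E
python3 - <<'E'
import pickle,cv2,numpy as np
from h import *
d=pickle.load(open("f0.pkl","rb"));f=d["top"]
hsv=cv2.cvtColor(f["pixels"],cv2.COLOR_RGB2HSV)
m=cv2.inRange(hsv,(24,170,190),(34,255,255))
tiles=[]
for n,z,(x0,x1) in (("low",.095,(170,300)),("tall",.150,(350,510))):
    mm=np.zeros_like(m); mm[100:280,x0:x1]=m[100:280,x0:x1]
    mm=cv2.morphologyEx(mm,cv2.MORPH_OPEN,np.ones((3,3)))
    c=max(cv2.findContours(mm,cv2.RETR_EXTERNAL,cv2.CHAIN_APPROX_NONE)[0],key=cv2.contourArea)
    P=ray(f,c[:,0],z)[:,:2].astype(np.float32)
    r=cv2.minAreaRect(P); b=cv2.boxPoints(r); print(n,np.round(r[0],4),np.round(r[1],4),round(r[2],2),np.round(b,4).tolist())
    cx,cy=proj(f,[[*r[0],z]])[0]
    x,y=int(cx)-32,int(cy)-15
    im=f["pixels"][y:y+50,x:x+64,::-1]
    tiles.append(cv2.resize(im,None,fx=6,fy=6,interpolation=cv2.INTER_NEAREST)); print("crop",x,y)
g=d["scene"]
cv2.imwrite("pics/crop1.png",np.hstack(tiles))
E
```

```text
Traceback (most recent call last):
ValueError: max() iterable argument is empty
```

```bash
cat > m.py <<'E'
import pickle,cv2,numpy as np
from h import *
d=pickle.load(open("f0.pkl","rb"));f=d["top"]
hsv=cv2.cvtColor(f["pixels"],cv2.COLOR_RGB2HSV)
print(hsv[250,228],hsv[240,420],hsv[248,405],hsv[150,230], hsv[300,300])
m=cv2.inRange(hsv,(20,190,150),(35,255,255))
tiles=[]
for n,z,(x0,x1) in (("low",.095,(170,300)),("tall",.150,(350,510))):
    mm=np.zeros_like(m); mm[100:280,x0:x1]=m[100:280,x0:x1]
    mm=cv2.morphologyEx(mm,cv2.MORPH_OPEN,np.ones((3,3)))
    c=max(cv2.findContours(mm,cv2.RETR_EXTERNAL,cv2.CHAIN_APPROX_NONE)[0],key=cv2.contourArea)
    P=ray(f,c[:,0],z)[:,:2].astype(np.float32)
    r=cv2.minAreaRect(P); b=cv2.boxPoints(r); print(n,np.round(r[0],4),np.round(r[1],4),round(r[2],2),np.round(b,4).tolist())
    cx,cy=proj(f,[[*r[0],z]])[0]
    x,y=int(cx)-32,int(cy)-15
    im=f["pixels"][y:y+50,x:x+64,::-1]
    tiles.append(cv2.resize(im,None,fx=6,fy=6,interpolation=cv2.INTER_NEAREST)); print("crop",x,y)
cv2.imwrite("pics/crop1.png",np.hstack(tiles))
E
python3 m.py
```

```text
[ 26 208 186] [ 26 236 183] [ 23 174  95] [ 26 210 187] [ 17  64 124]
low [0.5601 0.1606] [0.1222 0.1861] 89.13 [[0.4661000072956085, 0.10090000182390213], [0.6521999835968018, 0.09809999912977219], [0.6541000008583069, 0.22030000388622284], [0.46799999475479126, 0.22310000658035278]]
crop 196 186
tall [ 0.5696 -0.1627] [0.1229 0.1883] 74.21 [[0.46230000257492065, -0.19619999825954437], [0.6434999704360962, -0.24740000069141388], [0.6769000291824341, -0.12919999659061432], [0.49570000171661377, -0.07800000160932541]]
crop 401 169
```

View pics/crop1.png

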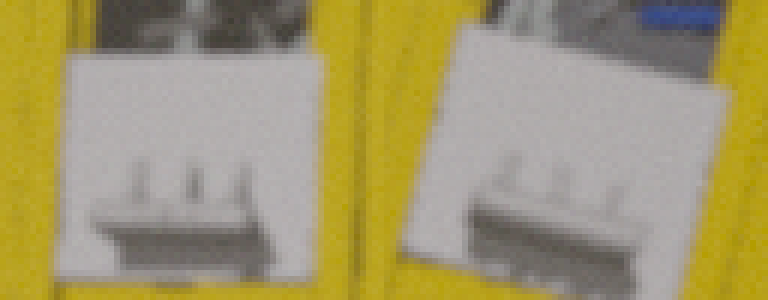

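The crops show white slide plates with the ribs. The low rib's top near edge runs (115,232)–(255,232) in the left tile, and its plate's near edge is at row 279. The tall rib's top near edge runs (470,210)–(640,252), and its plate's near-left corner is at (400,255). The lid sizes match 186 x 122 mm.

```bash
cat > m2.py <<'E'
import pickle,cv2,numpy as np
from h import *
from scipy.spatial.transform import Rotation as R
d=pickle.load(open("f0.pkl","rb"));f=d["top"]
B={"low":(np.array([.5601,.1606]),np.arctan2(-.0028,.1861),.095),"tall":(np.array([.5696,-.1627]),np.arctan2(-.0512,.1812),.150)}
def loc(n,P): c,a,z=B[n]; e=np.array([[np.cos(a),np.sin(a)],[-np.sin(a),np.cos(a)]]); return (P[:,:2]-c)@e.T
px=lambda x,y,ox,oy:(x/6-.5+ox,y/6-.5+oy)
for n,top,plate in (("low",[px(94,228,196,186),px(258,230,196,186)],[px(58,279,196,186),px(318,279,196,186)]),
  ("tall",[px(470-384,210,401,169),px(642-384,250,401,169)],[px(400-384,256,401,169),px(510-384,276,401,169)])):
    z=B[n][2]
    print(n,"yaw",np.degrees(B[n][1]),"ribtop local",loc(n,ray(f,top,z+.029)).round(4).tolist(),"plate edge",loc(n,ray(f,plate,z+.003)).round(4).tolist())
Rm=R.from_rotvec([-3.0856,-.5787,.0003]).as_matrix(); print(Rm.round(3))
E
python3 m2.py
```

```text
low yaw -0.8619886017235814 ribtop local [[-0.0434, 0.0205], [-0.0436, -0.0226]] plate edge [[-0.0518, 0.0356], [-0.0511, -0.0345]]
tall yaw -15.778207056761175 ribtop local [[-0.0446, 0.0219], [-0.0434, -0.0206]] plate edge [[-0.0534, 0.0344], [-0.0511, 0.0067]]
[[ 0.932  0.362 -0.001]
 [ 0.362 -0.932  0.002]
 [ 0.    -0.002 -1.   ]]
```

```bash
python3 -m creep '0 0 0 0 0 -0.09 1; 0 0 0.2 0.3 -0.165 -0.09 1; 0 0 0.411 0.702 -0.385 -0.09 1; 0 0 0.411 0.702 -0.385 -0.09 1; 0 0 0.411 0.702 -0.385 -0.09 1; 0 0 0.411 0.702 -0.385 -0.09 1; 0 0 0.411 0.702 -0.385 -0.09 1; 0 0 0.411 0.702 -0.385 -0.09 1; 0 0 0.411 0.702 -0.385 -0.09 1; 0 0 0.411 0.702 -0.385 -0.09 1' 20; python3 -m creep '0 0 0 0 0 0 1; 0 0 0 0 0 0 1;0 0 0 0 0 0 1'
```

```text
t: 1.1
tool_pos: [0.4797, -0.1777, 0.2588]
tcp_rot: [3.112, -0.43, -0.001]
contact_force: [0.4, -0.5, -0.2]
finger_gap: 0.186
grasp_force: 0.0
t: 1.4
tool_pos: [0.4784, -0.1803, 0.2588]
tcp_rot: [3.111, -0.432, -0.001]
contact_force: [0.5, -0.6, 1.0]
finger_gap: 0.004
grasp_force: 0.0
```

```bash
cat > go.py <<'E'
import sys,numpy as np
from plant import monitor
from scipy.spatial.transform import Rotation as R
from m2 import B
n,lx,ly,z=sys.argv[1],*map(float,sys.argv[2:5])
s=monitor.state(); p=np.array(s["tool_pos"]); M=R.from_rotvec(s["tcp_rot"]).as_matrix()
c,a,_=B[n]; u=np.array([np.cos(a),np.sin(a)]); v=np.array([-u[1],u[0]])
print("local",(p[:2]-c)@u,(p[:2]-c)@v,p[2],"heading",np.degrees(np.arctan2(M[1,0],M[0,0])),"F local",np.dot(s["contact_force"][:2],u).round(2), np.round(s["contact_force"],2),"t",s["t"])
t=np.r_[c+lx*u+ly*v,z]; h=np.degrees(np.arctan2(M[1,0],M[0,0]))
print("shares",(M.T@(t-p)/.6).round(4),"wz",round((h-np.degrees(a))/90,4))
E
python3 go.py tall -0.064 0 0.25 | tail -2
```

```text
local -0.08301408013478072 -0.04175196742599379 0.2588175118360901 heading -15.79946601293426 F local 0.67 [ 0.52 -0.62  1.04] t 1.4
shares [ 0.0317 -0.0696  0.0146] wz -0.0002
```

```bash
python3 -m creep '0 0 0 0.032 -0.07 0 1; 0 0 0 0.032 -0.07 0 1; 0 0 0 0.032 -0.07 0.08 1; 0 0 0 0.032 -0.07 0.12 1; 0 0 0 0.032 -0.07 0.15 1; 0 0 0 0.032 -0.07 0.161 1; 0 0 0 0.032 -0.07 0.161 1; 0 0 0 0.032 -0.07 0.161 1'; python3 go.py tall -0.064 0 0.162 | tail -2
python3 - <<'E'
from plant import eyes
import cv2
f=eyes.grab_frame("scene"); im=f["pixels"][120:300,220:420,::-1]
cv2.imwrite("pics/a.png",cv2.resize(im,None,fx=3,fy=3,interpolation=cv2.INTER_CUBIC))
E
```

```text
t: 2.2
tool_pos: [0.5091, -0.1455, 0.1639]
tcp_rot: [3.111, -0.432, 0.003]
contact_force: [-0.7, 0.7, 0.1]
finger_gap: 0.007
grasp_force: 0.0
local -0.06292633387056829 9.838105953044234e-05 0.16387581075416086 heading -15.826048818397597 F local -0.9 [-0.74  0.7   0.08] t 2.2
shares [-0.0018  0.0002  0.0031] wz -0.0005
```

View pics/a.png

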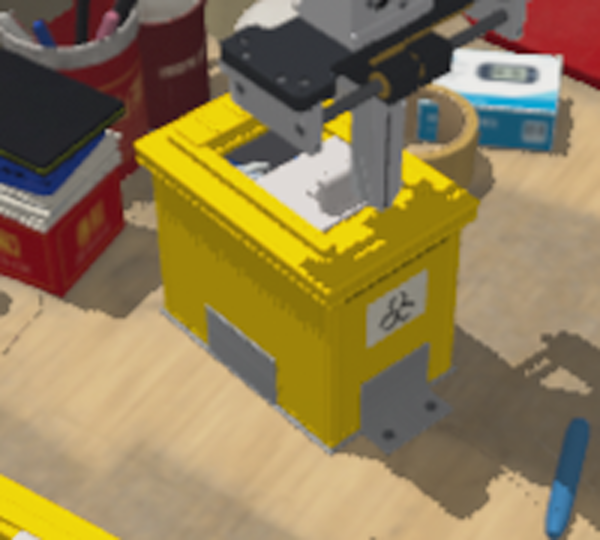

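The picture shows the shut fingertips at about (385,195), standing on the near side of the tall lever, upright and clear of it.

```bash
python3 -m creep '0 0 0 0.01 0 0 1; 0 0 0 0.02 0 0 1; 0 0 0 0.03 0 0 1; 0 0 0 0.04 0 0 1; 0 0 0 0.05 0 0 1; 0 0 0 0.05 0 0 1;0 0 0 0.05 0 0 1' |grep force; python3 go.py tall -0.064 0 0.162 | tail -2|head -1
python3 -m creep '0 0 0 0.01 0 0 1; 0 0 0 0.02 0 0 1; 0 0 0 0.03 0 0 1; 0 0 0 0.03 0 0 1; 0 0 0 0.03 0 0 1' |grep force; python3 go.py tall -0.064 0 0.162 | tail -2|head -1
```

```text
contact_force: [-0.2, 0.5, -0.0]
grasp_force: 0.0
local -0.03312936018362528 0.0012182419240470241 0.16229366801953124 heading -15.732118848010556 F local -0.32 [-0.18  0.54 -0.03] t 2.95
contact_force: [0.0, 0.7, 0.0]
grasp_force: 0.0
local -0.014657369762629551 0.0011394324596275352 0.16255047051170107 heading -15.741888713562867 F local -0.16 [0.02 0.67 0.05] t 3.45
```

```bash
s(){ grep contact; python3 go.py tall -0.064 0 0.162 | tail -2|head -1|cut -c1-30; }
python3 -m creep '0 0 0 0.01 0 0 1; 0 0 0 0.01 0 0 1' |s
python3 -m creep '0 0 0 0.01 0 0 1; 0 0 0 0.01 0 0 1' |s
python3 -m creep '0 0 0 0.005 0 0 1; 0 0 0 0.005 0 0 1' |s
python3 -m creep '0 0 0 0.005 0 0 1; 0 0 0 0.005 0 0 1' |s
python3 - <<'E'
from plant import eyes
import cv2
f=eyes.grab_frame("scene"); im=f["pixels"][120:240,250:410,::-1]
cv2.imwrite("pics/b.png",cv2.resize(im,None,fx=4,fy=4,interpolation=cv2.INTER_CUBIC))
E
```

```text
contact_force: [-2.4, 0.1, 0.7]
local -0.009701265024665324 0.
contact_force: [0.2, -0.9, -0.5]
local -0.0028767803595132835 0
contact_force: [0.4, -0.8, -0.4]
local 0.00045533952247170915 0
contact_force: [-6.0, 2.4, 3.0]
local 0.0011920712424680268 0.
```

View pics/b.png

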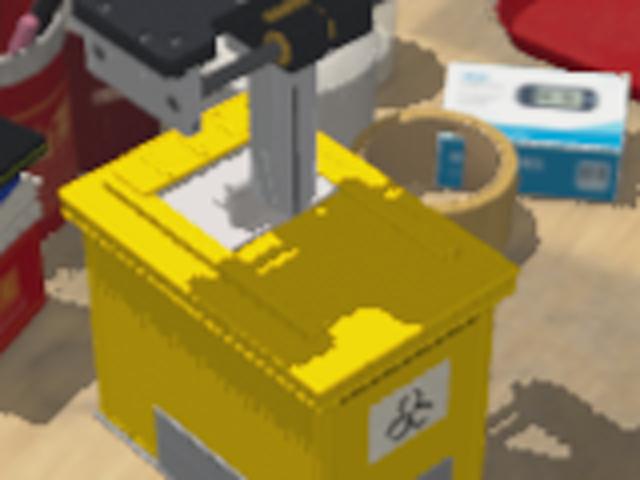

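The picture shows the fingers at about (285,200) against the tall lever, which is now far along its guides. The forces show the first ridge passed and the second ridge reached at local x of about 0.001.

```bash
s(){ grep contact; python3 go.py tall -0.064 0 0.162 | tail -2|head -1|cut -c1-30; }
python3 -m creep '0 0 0 0.003 0 0 1; 0 0 0 0.003 0 0 1' |s
python3 -m creep '0 0 0 0.003 0 0 1; 0 0 0 0.003 0 0 1' |s
python3 -m creep '0 0 0 0.005 0 0 1; 0 0 0 0.005 0 0 1' |s
python3 -m creep '0 0 0 0.003 0 0 1; 0 0 0 0.003 0 0 1' |s
python3 -m creep '0 0 0 0.003 0 0 1; 0 0 0 0.003 0 0 1' |s
```

```text
contact_force: [-9.6, 2.0, 4.3]
local 0.0012427311330759352 0.
contact_force: [-13.9, 3.7, 7.0]
local 0.00128098106355943 0.00
contact_force: [-20.3, 5.7, 9.9]
local 0.0013806980068200318 0.
contact_force: [-23.9, 6.5, 12.2]
local 0.0014090299911569074 0.
contact_force: [-28.9, 7.8, 13.7]
local 0.001456632046989617 0.0
```

A hard stop at local x of about 0.001 is what the end stop would give, if the lever started near q0 of about 10 mm. I'll back off, rise, and check in the top view.

```bash
python3 -m creep '0 0 0 -0.02 0 0 1; 0 0 0 -0.04 0 0 1; 0 0 0 -0.06 0 0 1; 0 0 0 -0.06 0 -0.06 1; 0 0 0 -0.12 0 -0.12 1; 0 0 0 -0.2 0 -0.15 1; 0 0 0 -0.28 0 -0.15 1; 0 0 0 -0.3 0 -0.15 1; 0 0 0 -0.35 0 -0.15 1; 0 0 0 -0.35 0 -0.15 1'; python3 go.py low -0.070 0 0.18 | tail -2
python3 - <<'E'
from plant import eyes
import cv2,numpy as np,pickle
f=eyes.grab_frame("top"); pickle.dump(f,open("f1.pkl","wb"))
im=f["pixels"][110:270,380:500,::-1]
cv2.imwrite("pics/c.png",cv2.resize(im,None,fx=3.75,fy=3.75,interpolation=cv2.INTER_NEAREST))
E
```

```text
t: 6.3
tool_pos: [0.379, -0.1077, 0.2532]
tcp_rot: [3.111, -0.43, 0.003]
contact_force: [-0.3, -0.3, 0.1]
finger_gap: 0.006
grasp_force: 0.0
local -0.17706136282695759 -0.2709659779820535 0.2532292411269253 heading -15.754426067306097 F local -0.25 [-0.26 -0.31  0.13] t 6.3
shares [ 0.0561 -0.4823  0.122 ] wz -0.1655
```

View pics/c.png

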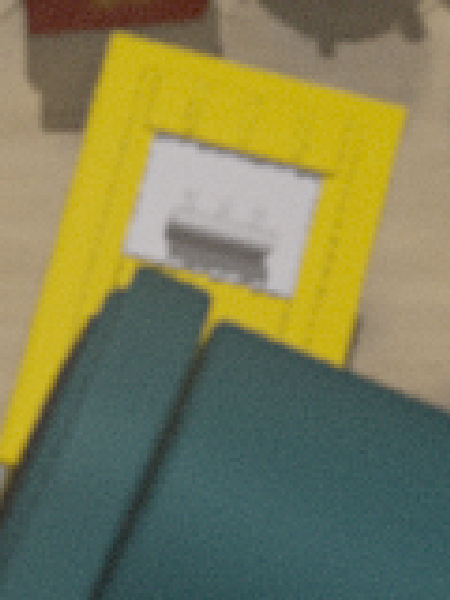

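The tall aperture is covered. The lever's top near edge runs from (168,222) to (275,248) in the crop, close under the keeper. I'll compute its travel while moving to the low box.

```bash
python3 - <<'E' | tail -1
import pickle
from m2 import *
f=pickle.load(open("f1.pkl","rb"))
q=lambda x,y:(x/3.75-.5+380,y/3.75-.5+110)
l=loc("tall",ray(f,[q(168,222),q(275,248)],.179)); print("tall rib",l.round(4).tolist(),"moved",l[:,0].mean()+.044)
E
python3 -m creep '0 0 -0.08 0.02 -0.08 0 1; 0 0 -0.1655 0.04 -0.16 0 1; 0 0 -0.1655 0.05 -0.24 0 1; 0 0 -0.1655 0.056 -0.32 0 1; 0 0 -0.1655 0.056 -0.4 0 1; 0 0 -0.1655 0.056 -0.48 0 1; 0 0 -0.1655 0.056 -0.482 0 1; 0 0 -0.1655 0.056 -0.482 0 1'|tail -4; python3 go.py low -0.066 0 0.107 | tail -2
```

```text
tall rib [[0.0104, 0.0214], [0.011, -0.0214]] moved 0.05468869948367907
tcp_rot: [3.141, -0.019, -0.003]
contact_force: [0.3, 0.2, -0.3]
finger_gap: 0.008
grasp_force: 0.0
local -0.06824004286001065 0.0005900062240426659 0.2511547933503122 heading -0.7088532502779104 F local 0.33 [ 0.34  0.17 -0.31] t 7.15
shares [0.0041 0.0008 0.2403] wz 0.0017
```

The tall lever moved 54.7 mm. With a start of 0 to 12 mm, it can only be in the lock now (q = 64, so q0 was about 9.3 mm). The same geometry puts the low lever's first click at TCP local x of about -0.013 and its lock ridge at about -0.006. I'll descend and push to just short of the first ridge.

```bash
s(){ grep contact; python3 go.py low -0.064 0 0.107 | tail -2|head -1|cut -c1-66; }
python3 -m creep '0 0 0 0.003 0 0.08 1; 0 0 0 0.003 0 0.14 1; 0 0 0 0.003 0 0.2 1; 0 0 0 0.003 0 0.23 1; 0 0 0 0.003 0 0.24 1; 0 0 0 0.003 0 0.24 1; 0 0 0 0.003 0 0.24 1'|s
python3 -m creep '0 0 0 0.01 0 0 1; 0 0 0 0.02 0 0 1; 0 0 0 0.03 0 0 1; 0 0 0 0.04 0 0 1; 0 0 0 0.05 0 0 1; 0 0 0 0.06 0 0 1;0 0 0 0.066 0 0 1;0 0 0 0.066 0 0 1;0 0 0 0.066 0 0 1' |s
```

```text
contact_force: [0.4, -0.5, 1.2]
local -0.06613475192548818 -0.0009901212433618073 0.11016360465735
contact_force: [0.2, 0.1, -0.3]
local -0.027601742135580525 -0.000578689017578232 0.10836761581310
```

Now small steps up to and over the first ridge.

```bash
s(){ grep contact; python3 go.py low -0.064 0 0.107 | tail -2|head -1|cut -c1-25; }
python3 -m creep '0 0 0 0.005 0 0 1; 0 0 0 0.005 0 0 1; 0 0 0 0.005 0 0 1' |s
python3 -m creep '0 0 0 0.004 0 0 1; 0 0 0 0.004 0 0 1; 0 0 0 0.004 0 0 1' |s
python3 -m creep '0 0 0 0.003 0 0 1; 0 0 0 0.003 0 0 1; 0 0 0 0.003 0 0 1' |s
python3 -m creep '0 0 0 0.003 0 0 1; 0 0 0 0.003 0 0 1; 0 0 0 0.003 0 0 1' |s
```

```text
contact_force: [1.4, 0.0, -0.7]
local -0.0247519384372954
contact_force: [-0.4, 0.2, 0.5]
local -0.0224007966074744
contact_force: [-2.5, -0.8, 1.2]
local -0.0208771753956514
contact_force: [-2.0, -0.6, 1.0]
local -0.0185202849416369
```

```bash
s(){ grep contact; python3 go.py low -0.064 0 0.107 | tail -2|head -1|cut -c1-25; }
python3 -m creep '0 0 0 0.003 0 0 1; 0 0 0 0.003 0 0 1; 0 0 0 0.003 0 0 1' |s
python3 -m creep '0 0 0 0.002 0 0 1; 0 0 0 0.002 0 0 1; 0 0 0 0.002 0 0 1' |s
python3 -m creep '0 0 0 0.002 0 0 1; 0 0 0 0.002 0 0 1; 0 0 0 0.002 0 0 1' |s
```

```text
contact_force: [0.3, 0.0, 0.0]
local -0.0160827228994937
contact_force: [-0.4, 0.5, -1.3]
local -0.0153424988744139
contact_force: [0.1, -0.5, -0.4]
local -0.0142959568084119
```

The force rose to about 2.5 N at the ridge and then dropped to zero, which is the first click. I'll retreat and check in the top view.

```bash
python3 -m creep '0 0 0 -0.02 0 0 1; 0 0 0 -0.04 0 0 1; 0 0 0 -0.06 0 0 1; 0 0 0 -0.06 0 -0.06 1; 0 0 0 -0.12 0 -0.12 1; 0 0 0 -0.2 0 -0.2 1; 0 0 0 -0.28 0 -0.24 1; 0 0 0 -0.3 0 -0.24 1; 0 0 0 -0.32 0 -0.24 1; 0 0 0 -0.32 0 -0.24 1'|grep -E "pos|cont"
python3 - <<'E'
from plant import eyes
import cv2,numpy as np,pickle
f=eyes.grab_frame("top"); pickle.dump(f,open("f2.pkl","wb"))
p=f["pixels"][...,::-1]
im=np.hstack([p[150:250,185:285],p[130:230,385:485]])
cv2.imwrite("pics/d.png",cv2.resize(im,None,fx=4,fy=4,interpolation=cv2.INTER_NEAREST))
E
```

```text
tool_pos: [0.3523, 0.1633, 0.2528]
contact_force: [0.6, 0.5, 0.4]
```

View pics/d.png

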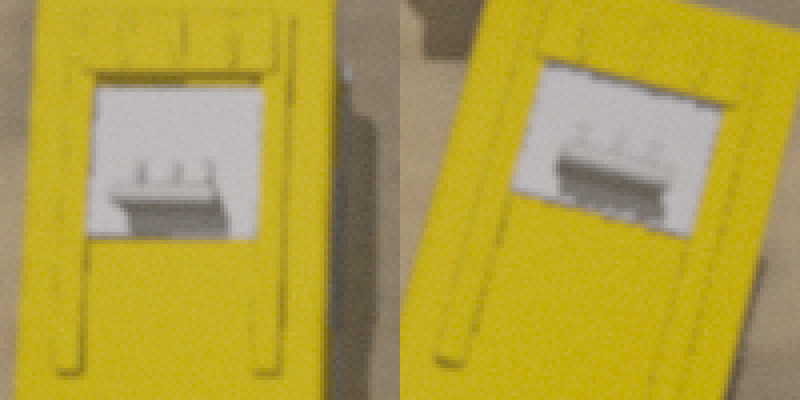

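The low lever's top near edge is at row 200 (columns 112–222) and its plate's near edge at row 239, with a gap left before the keeper. The tall plate's near edge runs from (515,190) to (690,238), with the plate tucked under its keeper.

```bash
python3 - <<'E' | tail -2
import pickle
from m2 import *
f=pickle.load(open("f2.pkl","rb"))
L=lambda x,y:(x/4-.5+185,y/4-.5+150); T=lambda x,y:(x/4-100-.5+385,y/4-.5+130)
l=loc("low",ray(f,[L(112,200),L(222,200)],.124)); lp=loc("low",ray(f,[L(88,239),L(258,239)],.098))
t=loc("tall",ray(f,[T(556,158),T(667,186)],.179)); tp=loc("tall",ray(f,[T(515,190),T(690,238)],.153))
print("low",l[:,0],lp[:,0]); print("tall",t[:,0],tp[:,0])
E
```

```text
low [-0.00461134 -0.0043065 ] [-0.01409778 -0.01357027]
tall [0.00962301 0.00984655] [0.0023651  0.00136401]
```

The faces differ by 14.5 mm, against the 14 mm expected between the lock and the first click, so both levers are right.

```bash
python3 -c "
from plant import ctrl,monitor
print(monitor.state()['t']); print(ctrl.close_job())"
```

```text
11.9
the job is handed in; nothing more can be done
None
```

I handed the job in at 11.9 s: the tall box's lever is locked at its end stop and the low box's lever is at its first click (about 49.5 mm, measured from the top camera), and I kept the arm clear of the meter, vial and pen, though I did not re-measure them and the hand-in gave no verdict.

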